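# Put a casserole under guard against a hidden stop

### The job

Get the small white casserole under guard for its test: move the brown bottle that stands in its way onto the round cork mat and leave it upright there, slide the guard's red-framed door open, and push the casserole gently through the doorway until it bears on the orange spring pad inside and stays in contact with it. The stop behind the pad is set differently each time, so feel for it. Then slide the door fully shut, and leave everything else where it is.

Things in the scene. Friction and masses are not known exactly. Their poses are not given: they have to be found in the camera images.
- bay: Fixed guard enclosure of aluminium bars and clear panels, no floor, roof or back. Origin: on the table, in the sliding door's plane, mid-doorway. x points straight into the bay, y left along its front, z up. Doorway: y -110 to +110 mm. From y +110 to +335 a fixed panel hides a measuring unit; side wall at y -122.
- lintel (a point): Middle of the underside of the bar over the doorway. The bar spans x +6 to +30 mm (bay frame), 156 to 180 mm above the table: too low for an upright gripper to follow the casserole in, so push with the tool tilted forward.
- door (a joint): Guard door, clear panel 210 wide x 6 thick, 6 to 185 mm above the table with a red frame, sliding along the bay's y in the plane x = 0. 0 = fully shut (covers the doorway), 0.2 m = fully open (to +y, left). Slides with about 2.5 N of friction and stays where it is left; dead stops at both ends.
- door_grip (a point): Red upright round post on the door's top edge, 16 mm diameter, from 185 to 237 mm above the table, free all round above 185 mm; this point is on its axis at 215 mm height. Push it sideways along the bay's y. With the door shut it is at y +85 mm in the bay's frame.
- stop: Fixed grey block at the back of the bay on its centre line; origin and axes coincide with bay. Its ram carries an upright orange pad, y +-35, z 16 to 52 mm. The ram's setting varies and is not measured: pad face at rest at x = 112 to 134 mm. The pad gives 8 mm on a soft spring (0.5 to 1 N), then is solid. The casserole's friction exceeds the spring, so it stays put when let go.
- casserole: Small white stoneware casserole, orange inside: upright round pot of 100 mm outer diameter, 60 mm high, wall 6 mm, with two ear lugs at its own +-y (130 mm over the ears, 42 to 52 mm above its base). Origin: centre of its underside, z up. About 0.45 kg, loose on the table in front of the doorway. Fragile: do not press it with more than about 30 N.
- bottle: Brown glass bottle standing between casserole and doorway: 40 mm diameter to 96 mm height, then a black cap of 34 mm diameter from 103 to 150 mm height, a good grip from above. Origin: centre of its underside, z up. About 0.2 kg.
- mat: Round cork mat, 110 mm diameter, 4 mm thick, fixed on the table to the left or the right. Origin: centre of its underside. The bottle's place.
- tile: Square blue ceramic tile, 100 x 100 x 4 mm, fixed on the table on the other side; not the bottle's place. Origin: centre of its underside.
- spare_casserole: Blue casserole, 120 mm diameter, 70 mm high, bystander. Origin: centre of its underside.
- mug: White mug, 76 mm diameter, 85 mm high, bystander. Origin: centre of its underside.
- jar: Glass jar with white lid, 60 mm diameter, 75 mm high, bystander. Origin: centre of its underside.
- weight: Brass weight with a knob, 44 mm diameter, 54 mm high, bystander. Origin: centre of its underside.
- case: Flat black plastic case, 160 x 60 x 22 mm, bystander. Origin: centre of its underside.
- driver: Screwdriver lying on the table, bystander. Origin: on its axis line's underside, x towards the tip.
Not all that is in view belongs to the job. What is shaped like the casserole but pink, turquoise or yellow is not meant.

How it is judged:
On the way, in this order (a step that is already met when the one before it is completed fails the run):
1. the bottle stands upright on the cork mat, let go (horizontal distance between bottle and mat below 0.035 m and angle between bottle's own z axis and vertical below 0.1 rad and height (world z) of bottle below 0.012 m and contact force between bottle and the fingers below 0.05 N), for 0.2 s.
2. the casserole bears on the stop's pad (contact force between casserole and stop above 0.15 N), for 0.2 s.
3. the door is fully shut (value of joint door below 0.005 m), for 0.2 s.
At the end, for the whole second after the job is handed in: The bottle stands upright on the cork mat (centres within 35 mm), the casserole stands at rest in contact with the stop's pad (more than 0.15 N between them), and the door is shut to within 5 mm (horizontal distance between bottle and mat below 0.035 m and angle between each of bottle, casserole's own z axis and vertical below 0.1 rad and height (world z) of bottle below 0.012 m and contact force between casserole and stop above 0.15 N and linear speed of casserole below 0.01 m/s and value of joint door below 0.005 m); the robot touches nothing.
It fails at once if the casserole is pressed by the fingers with more than 35 N (contact force between casserole and the fingers above 35 N).
It fails at once if the bottle is tipped over (angle between bottle's own z axis and vertical above 0.6 rad).
It fails at once if the casserole is tipped over (angle between casserole's own z axis and vertical above 0.6 rad).
It fails at once if another loose thing is moved more than 30 mm (distance of any of spare_casserole, mug, jar, weight, case, driver from where it was at the start of the episode above 0.03 m).
It also fails if it takes over 72 s, if anything falls off the work surface, if the arm or the gripper's body presses on something with over 40 N, if the wrist force passes 120 N, or if a joint passes its speed limit or range.

### The arm

A 7-joint arm with a two-finger parallel gripper is mounted at the origin on the work surface. World frame = base frame: x ahead of the robot, y to its left, z up, the work surface at z = 0. Lengths are in m, angles in rad, forces in N, time in s.
With the tool pointing down it reaches from about 0.425 to 0.95 m from the base axis. Payload 4.7 kg.
Tool frame: the origin (TCP) lies midway between the tips of the shut fingers; the grasp point (between the pads) lies 19 mm behind it (arm.hold_point_z is the distance from the TCP to the grasp point, in m); z points along the fingers, y is the line along which they close (so a half turn about z gives the same grasp; the last joint's range is limited). The gripper opens to 87 mm and grips with 3 to 60 N. Pads are 19 mm wide; open, the fingers measure 117 mm over their backs; the gripper's body (75 mm by 190 mm) begins 51 mm behind the grasp point.
Start: joints at [1.268, 0.469, -0.049, 1.532, 0.024, 1.141, -0.082], TCP at [0.183, -0.65, 0.223] pointing down, gripper open.
Joint ranges: [-2.59, 2.59], [-0.33, 1.99], [-1.39, 1.29], [0.1, 2.45], [-1.04, 4.18], [0.21, 1.99], [-2.66, 2.66]. Speed limits (rad/s): [2.57, 2.57, 3.14, 3.14, 3.14, 3.14, 3.14].

### API

Orientations are given as a rotation vector (axis times angle).
In Python, from rig import arm, fingers, solve_ik, imaging, finder gives the robot as it stands. The module is installed in compiled form; this text tells all that it offers. Calls block until the motion is done:
- arm.movep(position, orientation): joint-space move of the TCP to a pose.
- arm.movel(position, v=0.15, orientation=None): straight line of the TCP; orientation=None keeps the orientation; v is the mean speed in m/s.
- arm.move_joints(angles): joint-space move.
- fingers.open_gripper() and fingers.gripper_close(): open the fingers fully, or close them until they stop; the grip force is fixed at half the most.
- arm.wait(seconds).
- solve_ik(position, orientation): joint angles nearest the present ones, or None.
- arm.get_obs(): the state.
- imaging.grab_frame(name): name is "scene" or "top" or "wrist"; returns a dict with "frame" (384x512x3 uint8, blue, green, red), "mtx" (3x3 intrinsics, pixels), "dist_coeffs" ([k1, k2, p1, p2, k3] as OpenCV has them; the pictures are not rectified), "rvec" (rotation vector, rad) and "tvec" (3), from world to camera coordinates, as OpenCV has them; the wrist camera has in their place "T_tool_cam" (4x4, takes a point from camera to tool coordinates, whose origin is the TCP and whose axes are the flange's). Camera axes: x right, y down, z forward; pixel columns grow to the right and rows downward; lengths in m; the calibration is good to about 2 mm. A picture is of the moment at which its call begins: read the wrist's pose just before it. There is no depth.
A pose or a line that the arm cannot do raises arm.IKError and nothing moves.
- arm.sign_off(): hands the job in; it is judged then, once.
Trained networks look in the newest picture that a camera, given by its name, has taken for a name from the list of things; names that differ only in an ending like _2 or _b are one class to them, and where a whole thing is asked for, a point or a joint stands for the part that bears it (a point fixed in the world has none). Each returns a list of dicts, best first, with "conf" (0 to 1); they miss things now and then, are a little off and sometimes report something else, mostly with a low value. They report only what shows in the picture. A call takes as long as a camera call. They do not tell look-alikes from the thing itself.
- finder.masks_of(query, camera): "mask" (384x512 bool, what is visible of it) and "location" ([row, column] in pixels, amid what is visible of it).
The state is a dict: "clock": time; "joint_pos": joint angles; "joint_vel": joint speeds; "joint_torque": joint torques, N m; "tool_pos": TCP position; "tool_rot": TCP orientation; "ft_force": force on the tool from outside, world axes, zero at the start; "moment": the same for the moment, N m; "gripper_width": finger opening in m; "grip_force": force on a finger pad.
Only numpy, scipy, OpenCV 4.12 (cv2) and the standard library are available. Lean on these libraries where they do the work, as an engineer would, in place of code of your own. Each camera call takes 0.05 s, during which the arm holds its last target. There are 200 camera calls.

## Working session

There is one attempt and no reset: what is moved stays moved. The work goes in short steps, each a Python script; the robot and the scene stay as the last script left them, time stands still between calls to the robot, and variables do not carry over. Pictures are saved under pics/ and viewed, at most 10 in all, crops included, and the job is handed in when it is done.

```bash
mkdir -p pics; cat > h.py <<'E'
import numpy as np, cv2
from rig import arm, fingers, solve_ik, imaging, finder
from scipy.spatial.transform import Rotation as R
def cam(f):
    if 'T_tool_cam' in f:
        raise ValueError
    Rm=cv2.Rodrigues(np.array(f['rvec'],float))[0]; t=np.array(f['tvec'],float).ravel()
    return Rm,t
def ray(f,uv):
    Rm,t=cam(f)
    n=cv2.undistortPoints(np.array([[uv]],float),np.array(f['mtx'],float),np.array(f['dist_coeffs'],float)).ravel()
    d=Rm.T@np.array([n[0],n[1],1]); return -Rm.T@t,d/np.linalg.norm(d)
def onz(f,uv,z):
    c,d=ray(f,uv); return c+d*(z-c[2])/d[2]
def tri(rs):
    A=sum(np.eye(3)-np.outer(d,d) for c,d in rs); b=sum((np.eye(3)-np.outer(d,d))@c for c,d in rs)
    return np.linalg.solve(A,b)
def proj(f,P):
    return cv2.projectPoints(np.array(P,float).reshape(-1,3),np.array(f['rvec'],float),np.array(f['tvec'],float),np.array(f['mtx'],float),np.array(f['dist_coeffs'],float))[0].reshape(-1,2)
E
python3 - <<'E'
from h import *
F={}
for c in('scene','top'):
    F[c]=imaging.grab_frame(c)
    print(c,ray(F[c],(256,192)))
    for q in('casserole','bottle','mat','tile','door','door_grip','stop','bay','spare_casserole','mug','jar','weight','case','driver'):
        for m in finder.masks_of(q,c)[:4]:
            r,cc=np.array(m['location']); ys,xs=np.nonzero(m['mask'])
            if m['conf']<.25 or len(xs)==0: continue
            print(c,q,round(m['conf'],2),'uv',int(cc),int(r),'box',xs.min(),ys.min(),xs.max(),ys.max(),onz(F[c],(cc,r),0.0).round(3)[:2])
import pickle;pickle.dump(F,open('F.pkl','wb'))
cv2.imwrite('pics/a.png',cv2.resize(F['scene']['frame'],(784,588)));cv2.imwrite('pics/b.png',cv2.resize(F['top']['frame'],(784,588)))
E
```

```text
scene (array([ 0.07692028, -0.98017973,  1.23636689]), array([ 0.25087152,  0.65531708, -0.71247667]))
scene casserole 0.78 uv 232 248 box 217 237 250 268 [ 0.329 -0.092]
scene casserole 0.76 uv 244 140 box 232 131 253 153 [0.579 0.501]
scene casserole 0.75 uv 261 218 box 249 205 274 233 [0.483 0.01 ]
scene casserole 0.56 uv 215 197 box 201 186 232 212 [0.345 0.185]
scene bottle 0.71 uv 281 208 box 277 193 287 224 [0.575 0.034]
scene mat 0.67 uv 293 282 box 277 267 313 297 [ 0.482 -0.299]
scene mat 0.59 uv 226 171 box 217 166 240 182 [0.434 0.323]
scene tile 0.93 uv 292 284 box 277 267 313 297 [ 0.476 -0.307]
scene door 0.7 uv 294 198 box 280 156 311 231 [0.652 0.069]
scene door_grip 0.89 uv 298 195 box 280 158 311 230 [0.672 0.08 ]
scene stop 0.67 uv 323 193 box 318 188 334 199 [0.778 0.052]
scene bay 0.64 uv 301 182 box 258 123 358 238 [0.718 0.147]
scene spare_casserole 0.76 uv 355 281 box 338 261 376 303 [ 0.69 -0.37]
scene spare_casserole 0.59 uv 294 195 box 279 156 311 231 [0.657 0.082]
scene mug 0.66 uv 203 147 box 196 135 214 159 [0.383 0.513]
scene jar 0.98 uv 337 328 box 32
[... 984 characters left out ...]
ox 129 250 176 269 [0.291 0.324]
top stop 0.6 uv 161 216 box 147 201 177 231 [0.436 0.303]
top stop 0.53 uv 247 126 box 239 112 258 133 [0.762 0.003]
top bay 0.75 uv 210 151 box 144 98 294 177 [0.668 0.132]
top spare_casserole 0.89 uv 357 148 box 341 129 381 166 [ 0.678 -0.394]
top mug 0.91 uv 113 232 box 92 220 126 244 [0.383 0.473]
top jar 0.62 uv 396 184 box 386 176 407 193 [ 0.543 -0.526]
top jar 0.46 uv 250 158 box 218 152 282 171 [ 0.644 -0.009]
top weight 0.75 uv 248 123 box 240 114 257 132 [ 0.773 -0.001]
top weight 0.74 uv 391 223 box 383 218 396 230 [ 0.407 -0.5  ]
top case 0.73 uv 154 257 box 129 250 174 268 [0.296 0.326]
top case 0.4 uv 334 260 box 318 256 363 266 [ 0.279 -0.296]
```

View pics/a.png

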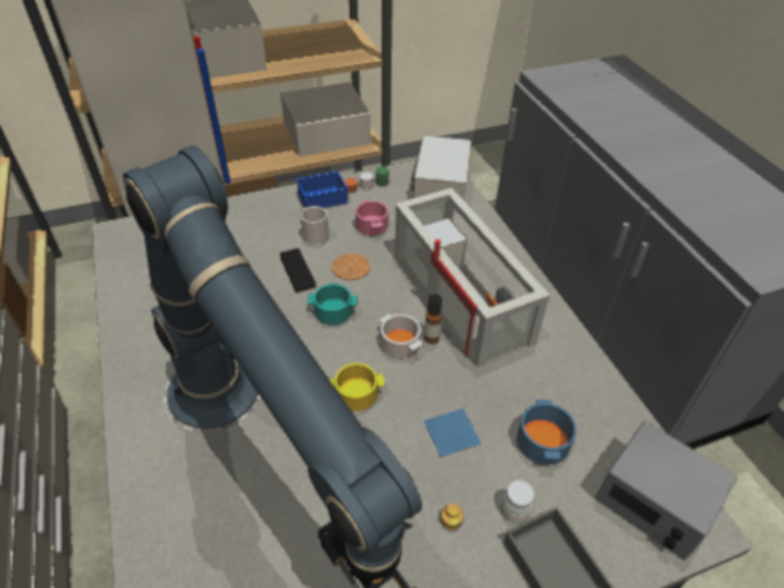

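View pics/b.png

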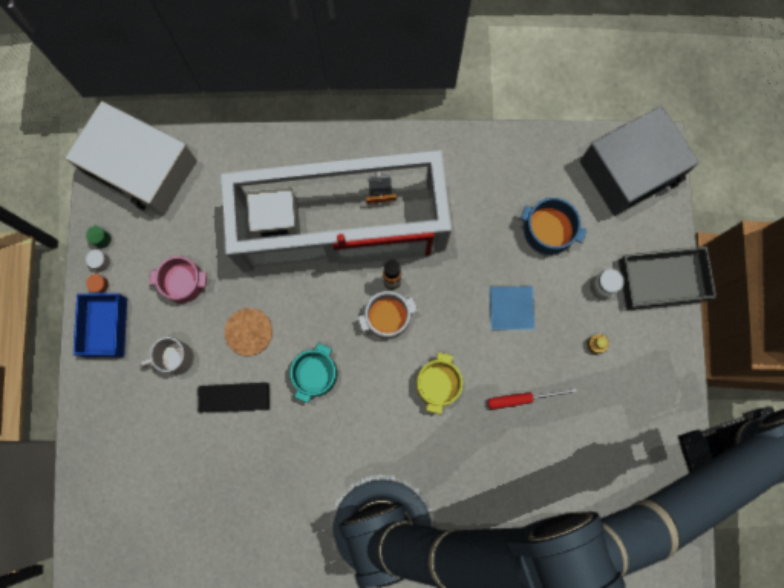

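Candidates shaped like the casserole (top view pixels): white with orange inside (255,205), turquoise (203,243), yellow (286,249), pink (118,180), and the blue spare (357,148). I choose the white one. The bottle is at (253,179), the cork mat at (163,215), and the blue tile (334,201) is not the place. Next come close wrist views.

```bash
cat >> h.py <<'E'
def wgrab():
    o=arm.get_obs(); f=imaging.grab_frame('wrist')
    T=np.eye(4); T[:3,:3]=R.from_rotvec(o['tool_rot']).as_matrix(); T[:3,3]=o['tool_pos']
    C=np.linalg.inv(T@np.array(f['T_tool_cam'])); f['rvec']=cv2.Rodrigues(C[:3,:3])[0]; f['tvec']=C[:3,3]; return f
E
python3 - <<'E'
from h import *
import pickle
o=arm.get_obs(); print(o['tool_rot'],o['clock'],arm.hold_point_z)
p=o['tool_pos']; print(imaging.grab_frame('wrist')['T_tool_cam'])
rot=R.from_euler('xyz',[np.pi,0,0]).as_rotvec()
arm.movel([p[0],p[1],0.42],v=.3)
W=[]
for i,xy in enumerate([(0.47,-0.10),(0.50,0.1),(0.42,.2)]):
    try: arm.movep([*xy,0.47],rot)
    except Exception as e: print(i,e); continue
    f=wgrab(); W.append(f); print(i,arm.get_obs()['clock'],ray(f,(256,192)))
    for q in('casserole','bottle','mat','door_grip','stop'):
        for m in finder.masks_of(q,'wrist')[:3]:
            r,cc=np.array(m['location']); ys,xs=np.nonzero(m['mask'])
            if m['conf']<.25 or len(xs)==0: continue
            print(i,q,round(m['conf'],2),'uv',int(cc),int(r),'box',xs.min(),ys.min(),xs.max(),ys.max(),onz(f,(cc,r),0.0).round(3)[:2])
    cv2.imwrite(f'pics/w{i}.png',f['frame'])
pickle.dump(W,open('W.pkl','wb'))
cv2.imwrite('pics/w01.png',cv2.resize(np.vstack([W[0]['frame'],W[1]['frame']]),(400*1,600)) if 0 else W[0]['frame'])
E
```

```text
[3.11217939e+00 4.28678157e-01 5.97107620e-05] 1.5 0.0187
[[ 3.23007076e-04 -9.64440772e-01 -2.64298871e-01  7.21210619e-02]
 [ 9.99999945e-01  2.92733404e-04  1.53928118e-04 -5.42524366e-04]
 [-7.10854447e-05 -2.64298906e-01  9.64440814e-01 -1.61608521e-01]
 [ 0.00000000e+00  0.00000000e+00  0.00000000e+00  1.00000000e+00]]Traceback (most recent call last):
  File "<stdin>", line 11, in <module>
  File "h.py", line 10, in ray
    Rm,t=cam(f)
         ~~~^^^
  File "h.py", line 6, in cam
    raise ValueError
ValueError
```

```bash
sed -i '/T_tool_cam. in f/,+1d' h.py
python3 - <<'E'
from h import *
import pickle
rot=R.from_euler('xyz',[np.pi,0,0]).as_rotvec()
W=[]
for i,xy in enumerate([(0.50,-0.08),(0.54,0.1),(0.45,.25)]):
    try: arm.movep([*xy,0.47],rot)
    except Exception as e: print(i,e); continue
    f=wgrab(); W.append(f); print(i,arm.get_obs()['clock'],ray(f,(256,192)))
    for q in('casserole','bottle','mat','door_grip','stop'):
        for m in finder.masks_of(q,'wrist')[:3]:
            r,cc=np.array(m['location']); ys,xs=np.nonzero(m['mask'])
            if m['conf']<.25 or len(xs)==0: continue
            print(i,q,round(m['conf'],2),'uv',int(cc),int(r),'box',xs.min(),ys.min(),xs.max(),ys.max(),onz(f,(cc,r),0.0).round(3)[:2])
    cv2.imwrite(f'pics/w{i}.png',f['frame'])
pickle.dump(W,open('W.pkl','wb'))
E
```

```text
0 4.95 (array([ 0.57280166, -0.07927939,  0.63092985]), array([-0.26668559, -0.00895435, -0.96374198]))
0 casserole 0.83 uv 13 129 box 0 102 32 150 [0.543 0.46 ]
0 casserole 0.81 uv 222 165 box 193 139 253 188 [ 0.46  -0.011]
0 casserole 0.72 uv 145 215 box 124 195 176 246 [0.342 0.172]
0 bottle 0.96 uv 224 122 box 211 112 237 135 [ 0.551 -0.017]
0 mat 0.9 uv 82 174 box 62 150 110 199 [0.439 0.31 ]
0 mat 0.33 uv 352 153 box 330 131 378 175 [ 0.487 -0.298]
0 door_grip 0.83 uv 204 88 box 131 81 276 105 [0.622 0.024]
0 stop 0.94 uv 208 14 box 193 0 231 29 [0.764 0.01 ]
1 6.0167 (array([0.6123018 , 0.09866246, 0.63152979]), array([-0.265701  , -0.0106804 , -0.96399632]))
1 casserole 0.97 uv 309 183 box 277 158 339 208 [ 0.458 -0.028]
1 casserole 0.96 uv 80 144 box 47 118 111 169 [0.549 0.48 ]
1 casserole 0.85 uv 360 230 box 346 223 376 245 [ 0.344 -0.156]
1 bottle 0.6 uv 319 145 box 302 134 336 159 [ 0.544 -0.047]
1 mat 0.67 uv 165 189 box 140 169 187 215 [0.444 0.297]
1 door_grip 0.97 uv 322 116 box 256 110 391 131 [ 0.605 -0.05 ]
1 stop 0.77 uv 305 30 box 287 12 325 50 [ 0.774 -0.008]
2 7.05 (array([0.52255667, 0.24961242, 0.63164664]), array([-0.26503664, -0.01034242, -0.96418287]))
2 casserole 0.87 uv 298 198 box 276 173 325 230 [0.333 0.147]
2 casserole 0.84 uv 145 94 box 114 70 180 123 [0.562 0.477]
2 casserole 0.73 uv 423 202 box 396 183 450 223 [ 0.322 -0.15 ]
2 bottle 0.93 uv 403 97 box 375 86 432 109 [ 0.557 -0.072]
2 mat 0.62 uv 230 153 box 204 128 254 178 [0.437 0.298]
2 door_grip 0.7 uv 381 143 box 352 116 414 165 [ 0.46  -0.032]
2 door_grip 0.59 uv 401 58 box 329 51 492 79 [ 0.636 -0.058]
2 stop 0.56 uv 374 2 box 366 0 399 3 [0.739 0.007]
```

View pics/w0.png

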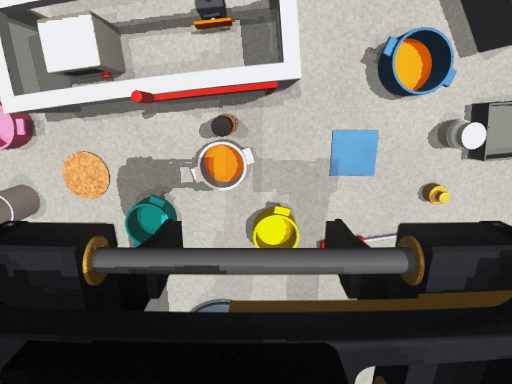

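View pics/w1.png

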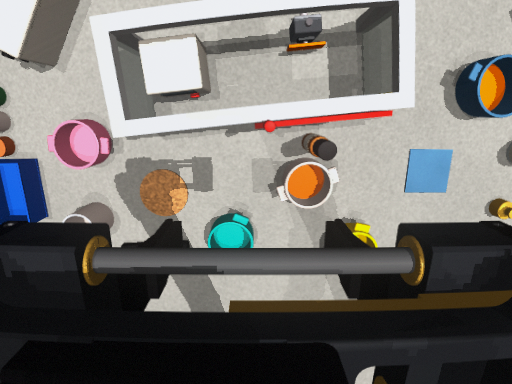

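White casserole in w0 at (222,165), bottle with black cap (224,122), mat (86,175), red post top (137,97) and red door bar running to (277,86): the door is shut. The orange pad is at (213,23). Now I fit the models to the masks across views.

```bash
cat > fit.py <<'E'
from h import *
import pickle
from scipy.optimize import minimize
F=pickle.load(open('F.pkl','rb'));W=pickle.load(open('W.pkl','rb'))
a=np.linspace(0,2*np.pi,32,endpoint=False); C=np.c_[np.cos(a),np.sin(a)]
def ring(x,y,r,z): return np.c_[C*r+[x,y],np.full(32,z)]
def edges(f,secs,x,y,m):
    im=np.zeros((384*4,512*4),np.uint8)
    for (r1,z1,r2,z2) in secs:
        p=proj(f,np.vstack([ring(x,y,r1,z1),ring(x,y,r2,z2)]))
        cv2.fillConvexPoly(im,cv2.convexHull(((p+.5)*4).astype(np.float32)).astype(np.int32),1)
    im=cv2.resize(im,(512,384),interpolation=cv2.INTER_AREA) if 0 else im.reshape(384,4,512,4).mean((1,3))
    return 1-np.minimum(im,m).sum()/np.maximum(im,m).sum()
def fit(secs,views,x0):
    g=lambda p:sum(edges(f,secs,p[0],p[1],m) for f,m in views)
    s=minimize(g,x0,method='Nelder-Mead',options=dict(initial_simplex=[x0,np.add(x0,[.01,0]),np.add(x0,[0,.01])],xatol=2e-4,fatol=1e-4))
    return s.x.round(4),round(s.fun/len(views),3)
def red(f):
    h=cv2.cvtColor(f['frame'],cv2.COLOR_BGR2HSV); return ((h[...,0]<5)|(h[...,0]>175))&(h[...,1]>180)&(h[...,2]>90)
def colour(f,kind):
    h=cv2.cvtColor(f['frame'],cv2.COLOR_BGR2HSV)
    if kind=='orange': return (h[...,0]>6)&(h[...,0]<18)&(h[...,1]>190)&(h[...,2]>120)
E
python3 - <<'E'
from fit import *
def near(f,uv,r):
    m=np.zeros((384,512),np.uint8); cv2.circle(m,uv,r,1,-1); return m>0
# heights from two views: post top and cap top, mat rim left to fit
P=[(W[0],(137,97)),(W[1],(270,126))]
print('post top tri',tri([ray(f,u) for f,u in P]).round(4))
# networks' masks again from stored? only live: query the present wrist pose, top, scene
V={'bottle':[], 'mat':[], 'casserole':[]}
loc={'bottle':((.56,-.03,.07),),'mat':((.437,.3,.004),),'casserole':((.47,-.015,.03),)}
rot=R.from_euler('xyz',[np.pi,0,0]).as_rotvec()
fs=[]
def collect(f,c):
    for q in V:
        e=proj(f,loc[q][0])[0]
        ms=[m for m in finder.masks_of(q,c) if np.linalg.norm(np.array(m['location'])[::-1]-e)<25 and m['conf']>.5]
        if ms: V[q].append((f,ms[0]['mask'].astype(float)))
for c in('scene','top'):
    f=imaging.grab_frame(c); collect(f,c)
for xy in [(0.54,.1),(0.50,-.08)]:
    arm.movep([*xy,.47],rot); f=wgrab(); collect(f,'wrist')
pickle.dump(V,open('V.pkl','wb'))
S={'bottle':[(.02,0,.02,.096),(.02,.096,.017,.103),(.017,.103,.017,.150)],'mat':[(.055,0,.055,.004)],'casserole':[(.05,0,.05,.06)]}
for q in V:
    print(q,len(V[q]),fit(S[q],V[q],loc[q][0][:2]),[fit(S[q],[v],loc[q][0][:2]) for v in V[q]])
for i,f in enumerate([W[0],W[1],W[2]]):
    m=red(f); m[:40]=0 if i<2 else m[:40]
    n,l,st,ce=cv2.connectedComponentsWithStats(m.astype(np.uint8)); k=1+np.argmax(st[1:,4]); m=l==k
    print(i,'red',st[k])
    x0,w=st[k][0],st[k][2]; pts=[]
    for u in range(x0+22,x0+w-6,4):
        r=np.nonzero(m[:,u])[0]
        if len(r): pts.append(onz(f,(u,r.min()-.5),.185)[:2])
    pts=np.array(pts); l1=np.polyfit(pts[:,1],pts[:,0],1); res=np.abs(np.polyval(l1,pts[:,1])-pts[:,0]).max()
    print('line x=a*y+b',l1.round(4),'res',res.round(4),'yend',pts[[0,-1],1].round(3))
    rr=np.nonzero(m[:,x0+w-1])[0]; print('right end',onz(f,(x0+w,rr.mean()),.185).round(4))
E
```

```text
post top tri [0.5942 0.0756 0.2337]
bottle 4 (array([ 0.5521, -0.026 ]), np.float64(0.102)) [(array([ 0.553 , -0.0251]), np.float64(0.167)), (array([ 0.5532, -0.0261]), np.float64(0.08)), (array([ 0.5526, -0.0252]), np.float64(0.062)), (array([ 0.5514, -0.026 ]), np.float64(0.067))]
mat 3 (array([0.4387, 0.3023]), np.float64(0.043)) [(array([0.4393, 0.3002]), np.float64(0.053)), (array([0.438, 0.303]), np.float64(0.034)), (array([0.4387, 0.302 ]), np.float64(0.029))]
casserole 4 (array([ 0.4693, -0.0154]), np.float64(0.112)) [(array([ 0.4708, -0.0135]), np.float64(0.09)), (array([ 0.4699, -0.016 ]), np.float64(0.113)), (array([ 0.4688, -0.0149]), np.float64(0.123)), (array([ 0.4692, -0.0159]), np.float64(0.107))]
0 red [132  82 145  20 862]
line x=a*y+b [-0.0982  0.6064] res 0.0007 yend [ 0.069 -0.103]
right end [ 0.6128 -0.1135  0.185 ]
1 red [264 111 128  21 729]
line x=a*y+b [-0.1004  0.607 ] res 0.0007 yend [ 0.049 -0.097]
right end [ 0.614  -0.1129  0.185 ]
2 red [380  52 114  14 766]
line x=a*y+b [-0.0999  0.6067] res 0.0009 yend [ 0.031 -0.099]
right end [ 0.6145 -0.113   0.185 ]
```

Measurements agree:
- **Bay:** origin about (0.603, -0.009), yaw 0.0995. The post height reads 0.234, as it should.
- **Casserole:** at bay (-134, +7) mm.
- **Bottle:** at bay (-52, -12) mm.

Here is the close crop check, plus reachability of the planned poses.

```bash
cat >> h.py <<'E'
YAW=.0995; BO=np.array([.603,-.0088,0]); RB=R.from_euler('z',YAW)
def B(x,y,z): return BO+RB.apply([x,y,z])
def inb(p): return RB.inv().apply(np.array(p)-BO)
def ori(t): return (RB*R.from_euler('y',-t,degrees=True)*R.from_euler('x',180,degrees=True)).as_rotvec()
def axis(t): return RB.apply([np.sin(np.radians(t)),0,-np.cos(np.radians(t))])
def st(s=''):
    o=arm.get_obs(); print(s,round(o['clock'],2),'bay',inb(o['tool_pos']).round(4),'F',RB.inv().apply(o['ft_force']).round(2),'w',round(o['gripper_width'],4))
E
python3 - <<'E'
from h import *
f=wgrab()
u=proj(f,[.51,-.02,.05])[0].astype(int)
cv2.imwrite('pics/crop.png',cv2.resize(f['frame'][max(0,u[1]-60):u[1]+60,u[0]-70:u[0]+70],None,fx=4,fy=4))
G=np.array([.552,-.0258,.130]); M=np.array([.4387,.3023,.135])
for n,p,t in [('pick',G+.0187*axis(10),10),('pickup',G+.0187*axis(10)+[0,0,.12],10),('place',M+.0187*axis(10),10),('doorR',B(0,.05,.198),0),('doorEnd',B(0,.265,.198),0),('doorL',B(0,.31,.198),0),('doorLm',B(0,.31,.3),0),('pushstart',B(-.215,.007,.03),0),('push1',B(-.215,.007,.03),20),('p2',B(-.1,0,.03),0)]+[(f't{t}x{x}',B(x,0,.03),t) for t in(45,50,55,60) for x in(-.13,-.1,.045)]:
    q=solve_ik(p,ori(t)); print(n,None if q is None else np.round(q,2))
E
```

```text
pick [ 0.54  0.42 -0.7   2.02  0.44  0.65 -1.9 ]
pickup [ 0.61  0.26 -0.74  1.9   0.23  0.88 -1.7 ]
place [-0.38  0.34 -0.43  2.06  0.41  0.67 -2.56]
doorR [ 0.4   0.47 -0.74  1.72  0.35  1.09 -1.92]
doorEnd [ 0.12  0.56 -0.87  1.64  0.46  1.16 -2.34]
doorL [ 0.06  0.61 -0.91  1.6   0.5   1.19 -2.43]
doorLm [ 0.07  0.52 -0.94  1.47  0.43  1.36 -2.36]
pushstart [ 0.52  0.41 -0.67  2.32  0.49  0.55 -2.01]
push1 None
p2 [ 0.52  0.57 -0.72  2.07  0.58  0.71 -2.05]
t45x-0.13 None
t45x-0.1 None
t45x0.045 [ 0.    0.58 -0.05  2.3   3.19  0.51  1.59]
t50x-0.13 None
t50x-0.1 None
t50x0.045 [ 0.01  0.61 -0.05  2.34  3.2   0.68  1.59]
t55x-0.13 None
t55x-0.1 None
t55x0.045 [ 0.01  0.66 -0.05  2.37  3.2   0.85  1.6 ]
t60x-0.13 None
t60x-0.1 None
t60x0.045 [ 0.01  0.72 -0.05  2.4   3.2   1.02  1.61]
```

View pics/crop.png

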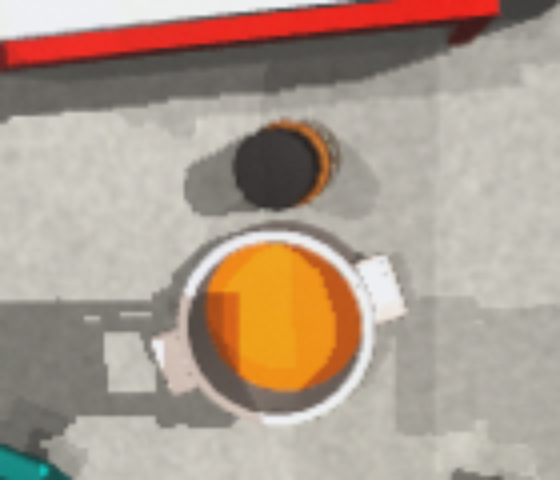

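Choice confirmed: white pot with an orange inside and white ears, the black-capped brown bottle in front of it, and the red door bar behind. Now I do the bottle, and scan reachability for the push.

```bash
python3 - <<'E'
from h import *
G=np.array([.552,-.0258,.130]); M=np.array([.4387,.3023,.1355]); a=.0187*axis(10)
fingers.open_gripper()
arm.movep(G+a+[0,0,.10],ori(10)); st('above')
arm.movel(G+a,v=.12); st('at')
fingers.gripper_close(); st('closed')
arm.movel(G+a+[0,0,.085],v=.15); st('lift')
arm.movel(M+a+[0,0,.08],v=.25)
arm.movel(M+a+[0,0,.012],v=.12); arm.movel(M+a,v=.03); st('down')
fingers.open_gripper(); arm.movel(M+a+[0,0,.12],v=.2); st('off')
t=imaging.grab_frame('top')['frame']; s=imaging.grab_frame('scene')['frame']
cv2.imwrite('pics/placed.png',np.hstack([cv2.resize(t[150:280,90:230],(420,390)),cv2.resize(s[120:220,180:280],(375,390))[:,:375]]))
for z in(.03,.045):
  for flip in(0,1):
    for t in(0,15,30,40,50,60):
      o=R.from_rotvec(ori(t)); o=o*R.from_euler('z',180*flip,degrees=True)
      print(z,flip,t,[x for x in(-.215,-.18,-.15,-.12,-.1,-.08,-.06,-.04,-.02,0,.02,.045) if solve_ik(B(x,0.005,z),o.as_rotvec()) is not None])
E
```

```text
above 10.92 bay [-0.0481 -0.0123  0.2128] F [ 0.15 -0.19  0.23] w 0.087
at 11.9 bay [-0.0484 -0.0118  0.1124] F [-0.37  0.17 -0.21] w 0.087
closed 12.82 bay [-0.0492 -0.012   0.1116] F [-0.55 -0.57  0.55] w 0.0332
lift 13.54 bay [-0.0502 -0.012   0.1956] F [-0.26 -0.17 -1.88] w 0.033
down 16.35 bay [-0.1294  0.326   0.117 ] F [-0.51  0.36 -1.79] w 0.0337
off 18.21 bay [-0.13    0.3252  0.236 ] F [ 0.15 -0.34  0.07] w 0.0872
0.03 0 0 [-0.215, -0.18, -0.15, -0.12, -0.1, -0.08, -0.06, -0.04, -0.02, 0, 0.02, 0.045]
0.03 0 15 [-0.18, -0.15, -0.12, -0.1, -0.08, -0.06, -0.04, -0.02, 0, 0.02, 0.045]
0.03 0 30 [-0.08, -0.06, -0.04, -0.02, 0]
0.03 0 40 [-0.04, -0.02, 0, 0.02, 0.045]
0.03 0 50 [0, 0.02, 0.045]
0.03 0 60 [0.045]
0.03 1 0 [-0.215, -0.18, -0.15, -0.12, -0.1, -0.08, -0.06, -0.04, -0.02, 0, 0.02, 0.045]
0.03 1 15 [-0.15, -0.12, -0.1, -0.08, -0.06, -0.04, -0.02, 0, 0.02, 0.045]
0.03 1 30 [-0.08, -0.06, -0.04, -0.02, 0, 0.02, 0.045]
0.03 1 40 [-0.04, -0.02, 0, 0.02, 0.045]
0.03 1 50 [0, 0.02, 0.045]
0.03 1 60 [0.02, 0.045]
0.045 0 0 [-0.215, -0.18, -0.15, -0.12, -0.1, -0.08, -0.06, -0.04, -0.02, 0, 0.02, 0.045]
0.045 0 15 [-0.18, -0.15, -0.12, -0.1, -0.08, -0.06, -0.04, -0.02, 0, 0.02, 0.045]
0.045 0 30 [-0.08, -0.06, -0.04]
0.045 0 40 [-0.04, -0.02, 0, 0.02, 0.045]
0.045 0 50 [0, 0.02, 0.045]
0.045 0 60 [0.045]
0.045 1 0 [-0.215, -0.18, -0.15, -0.12, -0.1, -0.08, -0.06, -0.04, -0.02, 0, 0.02, 0.045]
0.045 1 15 [-0.18, -0.15, -0.12, -0.1, -0.08, -0.06, -0.04, -0.02, 0, 0.02, 0.045]
0.045 1 30 [-0.08, -0.06, -0.04, -0.02, 0, 0.02, 0.045]
0.045 1 40 [-0.06, -0.04, -0.02, 0, 0.02, 0.045]
0.045 1 50 [0, 0.02, 0.045]
0.045 1 60 [0.02, 0.045]
```

View pics/placed.png

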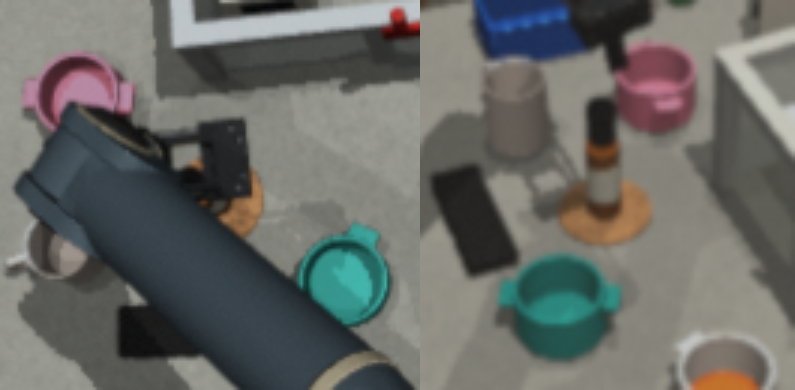

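Bottle stands upright on the mat. Next is the door, closed fingers pushing the post with force feedback. I also estimate the pad position from the stored views.

```bash
cat >> h.py <<'E'
def ori1(t,yaw=YAW): return (R.from_euler('z',yaw)*R.from_euler('y',-t,degrees=True)*R.from_euler('x',180,degrees=True)*R.from_euler('z',180,degrees=True)).as_rotvec()
def F(): return RB.inv().apply(arm.get_obs()['ft_force'])
E
python3 - <<'E'
from h import *
import pickle
W=pickle.load(open('W.pkl','rb'))
for f in W[:2]:
    h=cv2.cvtColor(f['frame'],cv2.COLOR_BGR2HSV); m=(h[...,0]>3)&(h[...,0]<20)&(h[...,1]>170)&(h[...,2]>90); m[60:]=0; m[:,:150]=0;m[:,340:]=0
    v,u=np.nonzero(m); 
    # front face top edge: median of lower/upper rows per column
    for uu in np.unique(u)[3:-3:8]:
        r=v[u==uu]; print(uu,r.min(),r.max(),'top52',inb(onz(f,(uu,r.min()),.052))[:2].round(4),'bot16',inb(onz(f,(uu,r.max()+.5),.016))[:2].round(4))
o=arm.get_obs()['tool_pos']
fingers.gripper_close()
arm.movel([o[0],o[1],.33],v=.25)
arm.movep(B(0,.045,.30),ori1(0)); arm.movel(B(0,.045,.198),v=.2); st('R')
arm.movel(B(0,.20,.198),v=.1); st('mid')
y=.20
while y<.30:
    y+=.006; arm.movel(B(0,y,.198),v=.06)
    if F()[1]<-12: break
st('end')
p=inb(arm.get_obs()['tool_pos']); arm.movel(B(0,p[1]-.02,.198),v=.1); arm.movel(B(0,p[1]-.02,.30),v=.25); st('off')
for x in np.r_[-.05,-.03,-.01,.01,.03,.04]:
    for t in (35,40,45,50,55):
        q=solve_ik(B(x,-.0066,.03),ori1(t)); print(round(x,2),t,None if q is None else np.round(q,2))
E
```

```text
196 21 24 top52 [0.1363 0.0216] bot16 [0.1408 0.028 ]
204 20 23 top52 [0.1363 0.0068] bot16 [0.1409 0.0122]
212 20 22 top52 [ 0.1347 -0.0077] bot16 [ 0.141  -0.0035]
220 18 21 top52 [ 0.1366 -0.0227] bot16 [ 0.1411 -0.0191]
228 17 20 top52 [ 0.1367 -0.0374] bot16 [ 0.1412 -0.0348]
292 44 47 top52 [0.1366 0.0209] bot16 [0.1374 0.0161]
300 43 46 top52 [0.137 0.006] bot16 [0.1378 0.0002]
308 43 45 top52 [ 0.1356 -0.0088] bot16 [ 0.1382 -0.0157]
316 42 44 top52 [ 0.1361 -0.0238] bot16 [ 0.1387 -0.0316]
R 23.92 bay [0.0007 0.0455 0.1991] F [-0.24 -0.48  0.37] w 0.0004
mid 25.62 bay [-0.0006  0.2001  0.1978] F [ 0.24  0.51 -0.71] w 0.0004
end 28.37 bay [1.000e-04 2.571e-01 1.977e-01] F [ -5.7  -20.48  11.3 ] w 0.0005
off 29.37 bay [-3.000e-04  2.383e-01  3.005e-01] F [ 0.13  0.26 -1.02] w 0.0003
-0.05 35 [ 0.91  0.82 -1.17  2.36  2.06  0.68 -0.13]
-0.05 40 None
-0.05 45 None
-0.05 50 None
-0.05 55 None
-0.03 35 [ 0.84  0.77 -1.09  2.32  2.07  0.61 -0.16]
-0.03 40 [ 0.91  0.88 -1.18  2.37  2.24  0.75 -0.24]
-0.03 45 None
-0.03 50 None
-0.03 55 None
-0.01 35 [ 0.69  0.66 -0.88  2.28  2.15  0
[... 224 characters left out ...]
 2.28  2.18  0.75 -0.15]
0.01 45 [ 0.89  0.97 -1.18  2.33  2.36  0.83 -0.27]
0.01 50 [ 0.91  1.04 -1.18  2.37  2.52  0.92 -0.34]
0.01 55 [ 0.93  1.12 -1.19  2.4   2.67  1.03 -0.37]
0.03 35 [ 0.53  0.63 -0.7   2.2   2.17  0.36 -0.37]
0.03 40 [ 0.86  0.94 -1.18  2.24  2.15  0.75 -0.11]
0.03 45 [ 0.88  0.98 -1.18  2.28  2.34  0.82 -0.23]
0.03 50 [ 0.89  1.05 -1.18  2.32  2.5   0.91 -0.31]
0.03 55 [ 0.91  1.13 -1.19  2.36  2.65  1.   -0.35]
0.04 35 [ 0.5   0.63 -0.66  2.18  2.17  0.34 -0.38]
0.04 40 [ 0.85  0.95 -1.18  2.21  2.14  0.75 -0.09]
0.04 45 [ 0.87  0.99 -1.18  2.26  2.33  0.81 -0.21]
0.04 50 [ 0.89  1.05 -1.18  2.3   2.49  0.9  -0.3 ]
0.04 55 [ 0.9   1.13 -1.19  2.34  2.65  0.99 -0.34]
```

```bash
python3 - <<'E'
from h import *
o0=ori1(0,0.)
arm.movep([.40,-.0154,.26],o0); st('pre')
arm.movel([.390,-.0154,.032],v=.2); st('down')
arm.movel([.405,-.0154,.032],v=.05)
for x in np.linspace(.43,.558,4):
    arm.movel([x,-.0154,.032],v=.06); st('p')
arm.movel([.535,-.0154,.032],v=.1); st('back')
f=imaging.grab_frame('top'); s=imaging.grab_frame('scene')
cv2.imwrite('pics/p1.png',np.hstack([cv2.resize(f['frame'][90:230,170:310],(400,400)),cv2.resize(s['frame'][140:260,220:340],(400,400))]))
from fit import fit
for c,ff in(('top',f),('scene',s)):
    e=proj(ff,[.617,-.015,.03])[0]
    for m in finder.masks_of('casserole',c):
        if np.linalg.norm(np.array(m['location'])[::-1]-e)<25:
            r=fit([(.05,0,.05,.06)],[(ff,m['mask'].astype(float))],(.617,-.0154)); print(c,m['conf'],r,inb([*r[0],0]))
E
```

```text
pre 30.53 bay [-0.202   0.014   0.2603] F [ 0.45 -0.01 -1.05] w 0.0004
down 31.82 bay [-0.2117  0.015   0.0325] F [0.59 0.16 0.52] w 0.0007
p 32.84 bay [-0.1726  0.0106  0.0319] F [-0.85 -0.13 -1.09] w 0.0005
p 33.7 bay [-0.1296  0.0065  0.0323] F [-0.17 -0.   -0.25] w 0.0003
p 34.56 bay [-0.0872  0.0022  0.0322] F [-0.48 -0.37 -0.1 ] w 0.0003
p 35.42 bay [-0.0463 -0.0027  0.0317] F [-4.74 -1.91  1.07] w 0.0004
back 35.8 bay [-0.0673  0.0001  0.0325] F [ 0.09  0.57 -0.41] w 0.0006
scene 0.68 (array([ 0.6258, -0.0138]), np.float64(0.405)) [ 0.02219055 -0.00724013  0.        ]
```

View pics/p1.png

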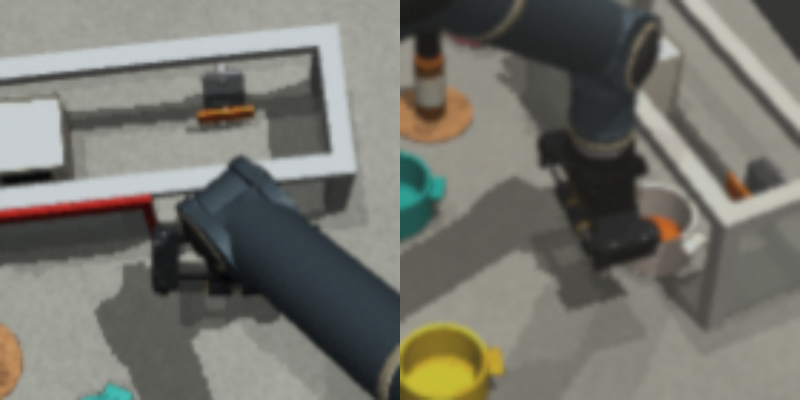

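Force was normal and the white pot sits in the doorway (scene crop, about (670,235)) with bay y about -7 mm. Next is the tilted push, feeling for the stop.

```bash
python3 - <<'E'
from h import *
Y=-.0075; Z=.030
for x,t in((-.068,25),(-.052,33),(-.03,40),(-.01,44),(.0,46)):
    arm.movel(B(x,Y,Z),v=.06,orientation=ori1(t)); st(f'{x} {t}')
    f=F()
    if np.linalg.norm(f)>15: print('high'); raise SystemExit
x=0.
while x<.044:
    x+=.002; arm.movel(B(x,Y,Z),v=.03,orientation=ori1(46+min(x*150,4))); f=F(); print(round(x,3),f.round(1),inb(arm.get_obs()['tool_pos'])[0].round(4))
    if -f[0]>9: break
st('end')
E
```

```text
-0.068 25 38.5 bay [-0.0679 -0.0075  0.0301] F [-0.36 -0.17  0.29] w 0.0
-0.052 33 39.27 bay [-0.0519 -0.0076  0.03  ] F [-0.39 -0.3  -0.35] w 0.0003
-0.03 40 39.78 bay [-0.0311 -0.0072  0.0292] F [-2.76  1.03 -0.76] w 0.0003
-0.01 44 40.27 bay [-0.0096 -0.0077  0.0303] F [-1.65 -0.79 -0.3 ] w 0.0005
0.0 46 40.58 bay [ 0.0003 -0.0075  0.0303] F [-0.71 -0.15 -0.2 ] w 0.0005
0.002 [-2.  -0.   0.5] 0.0019
0.004 [-3.6 -0.8  2.3] 0.0039
0.006 [-3.4  0.3  2. ] 0.006
0.008 [-3.2  0.3  1.9] 0.0081
0.01 [-3.8  0.5 -0.2] 0.0102
0.012 [-3.2 -0.2  1.2] 0.0122
0.014 [-3.4  0.  -0.1] 0.0142
0.016 [-1.9  0.2 -0.2] 0.0162
0.018 [-2.5  0.2 -1. ] 0.0181
0.02 [-2.4  0.6 -1. ] 0.0202
0.022 [-2.1 -0.  -0.3] 0.0221
0.024 [-2.1  0.5 -1.3] 0.0242
0.026 [-2.9 -0.5 -1.9] 0.0261
0.028 [-2.6 -0.5 -1. ] 0.028
0.03 [-2.  -0.  -2.2] 0.0301
0.032 [-2.9  0.7 -1.2] 0.0321
0.034 [-3.4 -0.9 -2.3] 0.0339
0.036 [-9.3 -1.5  3.7] 0.0346
end 45.08 bay [ 0.0346 -0.0074  0.0296] F [-9.28 -1.48  3.74] w 0.0005
```

Solid stop felt at TCP x 34.6 mm after 8 mm of spring, with the force held to about 9 N. Retreat, look, then shut the door.

```bash
python3 - <<'E'
from h import *
Y=-.0075; Z=.030
for x,t in((.01,47),(-.03,40),(-.068,25)): arm.movel(B(x,Y,Z),v=.12,orientation=ori1(t))
arm.movel(B(-.10,Y,.12),v=.25,orientation=ori1(0)); arm.movel(B(-.10,.1,.31),v=.3)
arm.movel(B(-.04,.326,.31),v=.3); st('pre')
f=imaging.grab_frame('top'); s=imaging.grab_frame('scene')
cv2.imwrite('pics/p2.png',np.hstack([cv2.resize(f['frame'][90:190,190:290],(400,400)),cv2.resize(s['frame'][140:240,270:370],(400,400))]))
arm.movel(B(0,.326,.30),v=.2); arm.movel(B(0,.326,.198),v=.2); st('L')
arm.movel(B(0,.14,.198),v=.1); st('mid')
y=.14
while y>.085:
    y-=.005; arm.movel(B(0,y,.198),v=.06)
    if F()[1]>12: break
st('end')
p=inb(arm.get_obs()['tool_pos']); arm.movel(B(0,p[1]+.02,.198),v=.1); arm.movel(B(0,p[1]+.02,.30),v=.25); arm.movel(B(-.12,.28,.32),v=.3); st('off')
f=imaging.grab_frame('top'); s=imaging.grab_frame('scene')
cv2.imwrite('pics/p3.png',np.hstack([cv2.resize(f['frame'][90:230,140:300],(400,350)),cv2.resize(s['frame'][120:260,220:380],(400,350))]))
E
```

```text
Traceback (most recent call last):
rig.IKError: the arm cannot follow that straight line within its joint ranges
```

```bash
python3 - <<'E'
from h import *
Y=-.0075; Z=.030
st('now'); x0=inb(arm.get_obs()['tool_pos'])[0]
for x,t in((.0,46),(-.01,44),(-.03,40),(-.052,33),(-.068,25)):
    if x<x0-.003:
        try: arm.movel(B(x,Y,Z),v=.12,orientation=ori1(t))
        except arm.IKError: print('skip',x)
st('ret')
try: arm.movel(B(-.10,Y,.12),v=.25,orientation=ori1(0))
except arm.IKError: print('fail up'); raise SystemExit
arm.movel(B(-.10,.1,.31),v=.3)
arm.movep(B(-.04,.326,.31),ori1(0)); st('pre')
f=imaging.grab_frame('top'); s=imaging.grab_frame('scene')
cv2.imwrite('pics/p2.png',np.hstack([cv2.resize(f['frame'][90:190,190:290],(400,400)),cv2.resize(s['frame'][140:240,270:370],(400,400))]))
E
```

```text
now 45.93 bay [-0.0288 -0.0078  0.0305] F [-0.03 -0.44 -0.52] w 0.0005
ret 47.03 bay [-0.0686 -0.0074  0.029 ] F [-0.    0.57 -0.31] w 0.0008
fail up
```

```bash
python3 - <<'E'
from h import *
Y=-.0075
arm.movep(B(-.11,Y,.12),ori1(0)); st('a')
arm.movep(B(-.10,.1,.33),ori1(0))
arm.movep(B(-.04,.326,.31),ori1(0)); st('pre')
f=imaging.grab_frame('top'); s=imaging.grab_frame('scene')
cv2.imwrite('pics/p2.png',np.hstack([cv2.resize(f['frame'][90:190,190:290],(400,400)),cv2.resize(s['frame'][140:240,270:370],(400,400))]))
E
```

```text
a 48.08 bay [-0.1107 -0.0082  0.1193] F [-0.85  0.09 -0.02] w 0.0009
pre 49.95 bay [-0.0394  0.324   0.309 ] F [ 0.73 -0.44  0.3 ] w 0.0005
```

View pics/p2.png

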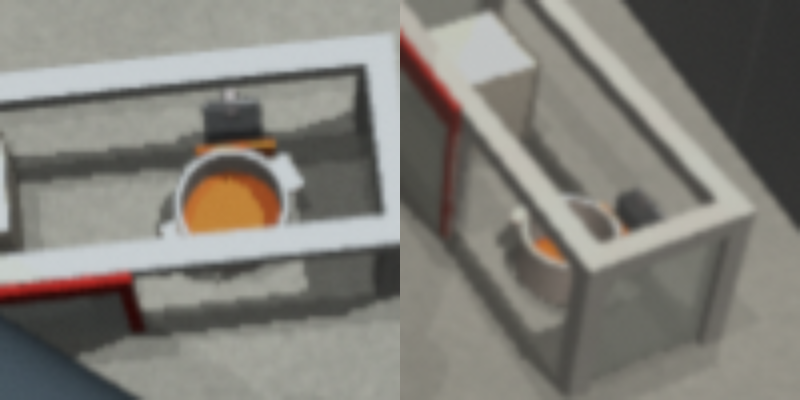

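The white pot, at (230,195) in the top crop, touches the orange pad at (235,147) inside the bay. The door is open. Now I shut it.

```bash
python3 - <<'E'
from h import *
arm.movel(B(0,.328,.29),v=.2); arm.movel(B(0,.328,.198),v=.2); st('L')
arm.movel(B(0,.15,.198),v=.1); st('mid')
y=.15
while y>.085:
    y-=.006; arm.movel(B(0,y,.198),v=.06)
    if F()[1]>12: break
st('end')
p=inb(arm.get_obs()['tool_pos']); arm.movel(B(0,p[1]+.02,.198),v=.1); arm.movel(B(0,p[1]+.02,.30),v=.25)
arm.movep(B(-.08,.30,.32),ori1(0)); st('off')
f=imaging.grab_frame('top'); s=imaging.grab_frame('scene')
cv2.imwrite('pics/p3.png',np.hstack([cv2.resize(f['frame'][90:230,140:300],(400,350)),cv2.resize(s['frame'][120:260,220:380],(400,350))]))
E
```

```text
L 51.03 bay [2.000e-04 3.287e-01 1.995e-01] F [0.57 0.65 0.17] w 0.0004
mid 52.97 bay [-1.000e-04  1.501e-01  1.980e-01] F [-0.19  1.54  0.73] w 0.0006
end 55.47 bay [-1.000e-04  9.800e-02  1.985e-01] F [ 2.42 16.24 -5.42] w 0.0006
off 57.27 bay [-0.0789  0.2978  0.3189] F [ 0.62 -1.   -0.11] w 0.0006
```

View pics/p3.png

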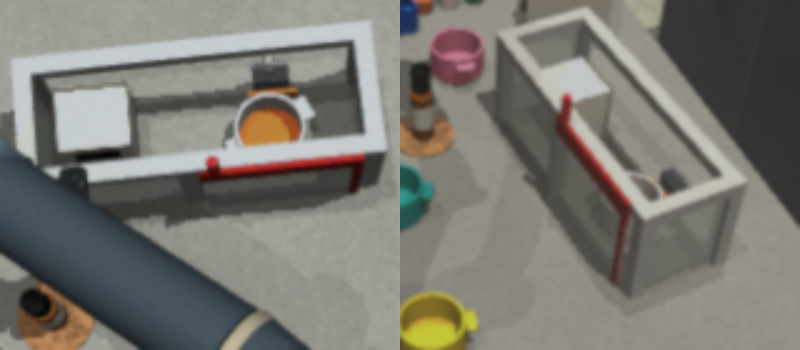

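```bash
python3 - <<'E'
from fit import *
for c in('scene','top'):
    n=imaging.grab_frame(c)
    for f in(F[c],n):
        m=red(f)
        x0,y0,x1,y1=(205,140,300,185) if c=='top' else (270,150,320,240)
        s=np.zeros_like(m); s[y0:y1,x0:x1]=m[y0:y1,x0:x1]; v,u=np.nonzero(s); print(c,len(u),u.min(),u.max(),v.min(),v.max(),u.mean().round(2),v.mean().round(2))
E
```

```text
scene 10 285 306 158 196 296.8 182.3
scene 16 286 310 159 201 297.25 183.62
top 118 219 282 153 159 250.75 155.92
top 120 221 285 152 159 253.23 155.82
```

The door had started about 8 mm ajar. It has now moved that far past its first position and rests on the dead stop, which agrees with the 200 mm between the two felt stops. I hand in.

```bash
python3 -c "
from h import *
print(arm.sign_off()); st()"
```

```text
the job is handed in; nothing more can be done
None
the job is handed in; nothing more can be done
```

I handed the job in with the bottle upright on the cork mat, the casserole pushed against the spring pad, and the door shut to its dead stop; no verdict came back.

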